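# Trade the mill and spice jar, then hold the stand's cover at its mark

### The arm

A 6-joint arm with a two-finger parallel gripper is mounted at the origin on a cart in front of the work surface, level with it; the furniture and walls round the work are solid. World frame = base frame: x ahead of the robot, y to its left, z up, the work surface at z = 0. Lengths are in mm, angles in degrees, forces in N, time in s.
With the tool pointing down it reaches from about 325 to 900 mm from the base axis. Payload 3.5 kg.
Tool frame: the origin (TCP) lies at the very end of the fingers, on their centre line; the grasp point (between the pads) lies 19 mm behind it; z points along the fingers, y is the line along which they close (so a half turn about z gives the same grasp; the last joint's range is limited). The gripper opens to 85 mm and grips with 20 to 120 N. Pads are 22 mm wide; open, the fingers measure 114 mm over their backs; the gripper's body (76 mm by 85 mm) begins 54 mm behind the grasp point. The pads swing forward as they close: fully open they stand 13 mm farther back than shut.
Start: joints at [67.643, 15.837, -1.513, 72.651, 0, 84.076], TCP at [176.809, 599.467, 231.313] pointing down, gripper open.
Joint ranges: [-178.77, 178.77], [-48.84, 107.48], [-61.69, 71.31], [-111.58, 123.2], [-90, 87.43], [-180, 180]. Speed limits (degrees/s): [147.25, 147.25, 180, 180, 180, 180].

### API

Orientations are given as a 3x3 rotation matrix whose columns are the frame's x, y, z axes.
In Python, from cell import * gives the robot as it stands. The module is installed in compiled form; this text tells all that it offers.
- The arm moves only by the shell command python3 -m inch 'ROWS' [FORCE]. ROWS is JSON, a list of rows, each an object of numbers: "wx", "wy", "wz": the turn, a rotation vector about the tool's x, y, z in units of 120 degrees (1.0 is 120 degrees); "tx", "ty", "tz": the shift along the tool's x, y, z in units of 500 mm (1.0 is 500 mm); "jaw": the opening, from -1 (shut) to 1 (fully open). A call has 1 to 12 rows; each row shifts and turns the commanded pose from where the row before left it, along the tool's axes as they then stand; what a row does not reach is not made up. A row lasts 1/10 s, in which the tool goes at most 50 mm and 8.59 degrees, less where a joint would pass 70% of its speed; a pose out of reach is approached as far as the arm can. A call with a number of a shift or a turn outside -1 to 1 is refused whole. A call with a gripper value outside its range is refused whole. The fingers move at their own pace and stop on an object; FORCE is the grip in N (left out, the last holds). Time passes only in rows, so rows that do not move let the fingers close. It gives the time, the measured TCP pose, the force, the opening and the grip force at its end, in the units of the state.
- get_state(): the state, without advancing time (a new reading comes with each control period).
- snapshot(name): name is "scene" or "side" or "wrist"; returns the picture (420x560x3 uint8, red, green, blue); there is no depth.
- camera_model(name): a dict with "fovy" (degrees; the focal length in pixels is half the picture's height over the tangent of half this angle, whatever the lens; pixels are square), "cx", "cy" (the principal point, pixels), "distortion" ([k1, k2, p1, p2, k3] as OpenCV has them; the pictures are not rectified), "world_to_cam" (4x4, takes a point from world to camera coordinates); the wrist camera has in their place "mount" (4x4, takes a point from camera to tool coordinates, whose origin is the TCP and whose axes are the flange's). Camera axes: x right, y up, looking along -z (the intrinsics and any distortion apply to the point x, -y, -z); pixel columns grow to the right and rows downward; lengths in mm; the calibration is good to about 2 mm. A picture is of the moment at which its call begins: read the wrist's pose just before it. camera_model takes no time and is no camera call.
- hand_in(): hands the job in; it is judged then, once.
The state is a dict: "time": time; "joint_pos": joint angles; "joint_velocities": joint speeds; "effort": joint torques, N m; "tcp_pos": TCP position; "eef_rot": TCP orientation; "wrist_force": force on the tool from outside, world axes, zero at the start; "wrist_torque": the same for the moment, N m; "finger_gap": finger opening in mm; "finger_force": force on a finger pad.
Only numpy, scipy, OpenCV 4.12 (cv2) and the standard library are available. Lean on these libraries where they do the work, as an engineer would, in place of code of your own. Each camera call takes 0.05 s, during which the arm holds its last target. There are 200 camera calls.

### The job

On the condiment stand the wooden pepper mill has ended up in the back row, where it blocks the clear cover: let it and the green-capped spice jar trade places, so that each stands upright in the well the other had, and leave the jar of red preserve and the sauce bottle where they are. Then take the cover by its bar, swing it toward you, without letting it drop, until the black wing screw on its side sits at the red mark on the brass arc. Keep holding it there while I tighten the screw: finish with the cover still in the gripper, carried by nothing else, and do not disturb the other things on the bar.

Things in the scene. Friction and masses are not known exactly. Their poses are not given: they have to be found in the camera images.
- stand: Condiment stand, fixed to the bar: dark wooden block 250 (x) x 270 (y) x 30 high with four wells 66 across, 18 deep, in a front row (x = -60) and a back row (x = +45), at y = +60 and -60. Origin: centre of the underside; +x points away from the robot to the hinge, +y left, z up. Left of its front row the bar is empty for 120 mm beyond the arc, room to set a thing down.
- hinge (a point): middle of the cover's hinge line, which runs along the stand's y between two steel cheeks: x = +115, z = +75 mm in the stand's frame. A brass arc (two thin rails, 100 mm radius about the hinge line, up to 185 mm above the bar) stands upright along the stand's left side at y = +143 mm.
- front_left (a point): centre of the floor of the front left well (front = nearer the robot, left = +y), 12 mm above the bar
- front_right (a point): centre of the floor of the front right well (front = nearer the robot, left = +y), 12 mm above the bar
- back_left (a point): centre of the floor of the back left well (front = nearer the robot, left = +y), 12 mm above the bar
- back_right (a point): centre of the floor of the back right well (front = nearer the robot, left = +y), 12 mm above the bar
- mill: turned wooden pepper mill, 160 high, body 58 wide, round head 50 wide from 116 to 149 mm above its foot (a good place to grip), small steel knob on top (12 wide). Origin at the centre of its underside, z up. About 0.2 kg. Starts in one of the two back wells; belongs in the front well that the spice jar starts in.
- spice_jar: glass spice jar with a green cap, 105 high, 46 wide (cap 45 wide, from 84 mm up). Origin at the centre of its underside, z up. About 0.1 kg. Starts in one of the two front wells; belongs in the back well that the mill starts in.
- salt_jar: jar of red preserve with a white lid, 100 high, 60 wide, in the other back well; stays there. Origin: centre of its underside.
- sauce_bottle: sauce bottle with a dark red cap, 201 high, 60 wide, in the other front well; stays there. Origin: centre of its underside.
- cover (a joint): angle the clear cover has swung forward (toward the robot) from its rear stop, rad: 0 = start, leaning back 13 deg past upright; 0.23 = upright; 1.08 = lower stop; 1.8 would be level toward the robot. Swings freely and falls forward if let go past upright. About 0.55 kg, centre of mass 100 mm from the hinge; panel 250 wide, reaching 172 mm from the hinge.
- grip_bar (a point): middle of the cover's dark round grip bar: 12 mm thick, 124 long, parallel to the hinge, 206 mm from the hinge line, on two thin posts 110 mm apart, 28 mm free between bar and panel edge. Being round, it can turn between the fingers as the cover swings. Site axes: y along the bar, -x from hinge to bar.
- wing_screw (a point): black wing screw that travels with the cover along the brass arc: this point lies on the screw's axis, 100 mm from the hinge line, on the stand's left side (y = +146 mm)
- marker (a joint): angle of the red marker clip on the brass arc, measured like the cover's angle, rad (somewhere between 0.86 and 1.02). The screw is at the mark when the cover's angle equals this. The clip sits tight.
- red_mark (a point): the point on the arc that the red clip marks, 100 mm from the hinge line, in the same plane as the wing screw's point
- mug: blue mug with coffee, 84 x 118 x 94, a bystander left of the stand
- lime: lime, 53 x 46 x 48, a bystander left of and behind the stand
- lemon: lemon, 78 x 55 x 56, a bystander left of and behind the stand
Mind the look-alikes: they are no part of the job. What is meant by the spice_jar is not purple, and is the smaller of those in its own colour.

How it is judged (in metres and radians):
On the way, in this order (a step that is already met when the one before it is completed fails the run):
1. the mill stands upright in the spice jar's front well and the spice jar in the mill's back well, both let go ((distance between mill and front_left below 0.013 m or distance between mill and front_right below 0.013 m) and angle between each of mill, spice_jar's own z axis and vertical below 0.12 rad and (distance between spice_jar and back_left below 0.013 m or distance between spice_jar and back_right below 0.013 m) and contact force between the fingers and mill below 0.1 N and contact force between the fingers and spice_jar below 0.1 N), for 0.2 s.
2. the cover is held with its wing screw at the red mark (distance between wing_screw and red_mark below 0.008 m and contact force between the fingers and cover above 1 N and velocity of joint cover between -0.15 and 0.15 rad/s), for 0.3 s.
At the end, for the whole second after the job is handed in: Mill upright in a front well and spice jar upright in a back well (within 13 mm of the well's centre), preserve jar and sauce bottle still in theirs; the cover at rest with the wing screw within 8 mm of the red mark, held by the fingers, and no jar touching it (all of step 2 and (distance between mill and front_left below 0.013 m or distance between mill and front_right below 0.013 m) and angle between each of mill, spice_jar, salt_jar, sauce_bottle's own z axis and vertical below 0.12 rad and (distance between spice_jar and back_left below 0.013 m or distance between spice_jar and back_right below 0.013 m) and (distance between salt_jar and back_left below 0.013 m or distance between salt_jar and back_right below 0.013 m) and (distance between sauce_bottle and front_left below 0.013 m or distance between sauce_bottle and front_right below 0.013 m) and contact force between each of mill, spice_jar, salt_jar, sauce_bottle and cover below 0.1 N); the arm keeps its last pose, push and grip.
It fails at once if the cover is let drop (falls faster than 2.5 rad/s) (velocity of joint cover above 2.5 rad/s).
It fails at once if one of the four condiments is toppled (angle between any of mill, spice_jar, salt_jar, sauce_bottle's own z axis and vertical above 0.6 rad).
It fails at once if the preserve jar or the sauce bottle is moved from its well (distance of any of salt_jar, sauce_bottle from where it was at the start of the episode above 0.025 m).
It fails at once if the mug, lime or lemon is disturbed (distance of any of mug, lime, lemon from where it was at the start of the episode above 0.03 m).
It also fails if it takes over 67 s, if anything falls off the work surface, if the arm or the gripper's body presses on something with over 40 N, if the wrist force passes 120 N, or if a joint passes its speed limit or range.

## Working session

There is one attempt and no reset: what is moved stays moved. The work goes in short steps, Python scripts to look and compute and a shell command to move; the robot and the scene stay as the last step left them, time stands still between calls to the robot, and variables do not carry over. Pictures are saved under pics/ and viewed, at most 10 in all, crops included, and the job is handed in when it is done.

```bash
mkdir -p pics; cat > h.py <<'E'
from cell import *
import numpy as np, cv2
def cam(n):
    m=camera_model(n); f=210/np.tan(np.radians(m["fovy"]/2))
    K=np.array([[f,0,m["cx"]],[0,f,m["cy"]],[0,0,1.]])
    if "world_to_cam" in m: W=np.array(m["world_to_cam"])
    else:
        s=get_state(); T=np.eye(4); T[:3,:3]=s["eef_rot"]; T[:3,3]=s["tcp_pos"]
        W=np.linalg.inv(T@np.array(m["mount"]))
    return K,np.array(m["distortion"],float),W
def proj(c,P):
    K,d,W=c; P=np.atleast_2d(P).astype(float)
    q=(W[:3,:3]@P.T).T+W[:3,3]; q=q*[1,-1,-1]
    return cv2.projectPoints(q,np.zeros(3),np.zeros(3),K,d)[0][:,0]
def ray(c,uv):
    K,d,W=c; x,y=cv2.undistortPoints(np.array([[uv]],float),K,d)[0,0]
    R=W[:3,:3]; return -R.T@W[:3,3], R.T@np.array([x,-y,-1.])
def atz(c,uv,z):
    o,v=ray(c,uv); return o+v*(z-o[2])/v[2]
def save(n,f,crop=None,k=1):
    im=snapshot(n)
    if crop: im=im[crop[1]:crop[3],crop[0]:crop[2]]
    cv2.imwrite("pics/"+f,cv2.resize(im[:,:,::-1],None,fx=k,fy=k,interpolation=cv2.INTER_CUBIC))
E
python3 - <<'E'
from h import *
save("scene","a.png",k=1.42); save("side","b.png",k=1.42)
for n in("scene","side"):
    K,d,W=cam(n); print(n,K[0,0],d,(-W[:3,:3].T@W[:3,3]).round(),(-W[2,:3]).round(2))
s=get_state();print(s["time"],s["eef_rot"],s["finger_gap"],s["tcp_pos"])
E
```

```text
scene 467.5659951035554 [-0.11096672  0.          0.          0.          0.        ] [-379. -425.  923.] [ 0.7   0.38 -0.6 ]
side 474.1764860157455 [-0.07038782  0.          0.          0.          0.        ] [ 134. 1012.  939.] [ 0.3  -0.75 -0.59]
0.1 [[-9.59159560e-01  2.82864373e-01 -8.27537360e-04]
 [ 2.82865471e-01  9.59157678e-01 -1.91685868e-03]
 [ 2.51527785e-04 -2.07265507e-03 -9.99997820e-01]] 85.4681589396933 [176.51501848 598.80659656 230.22761871]
```

View pics/a.png

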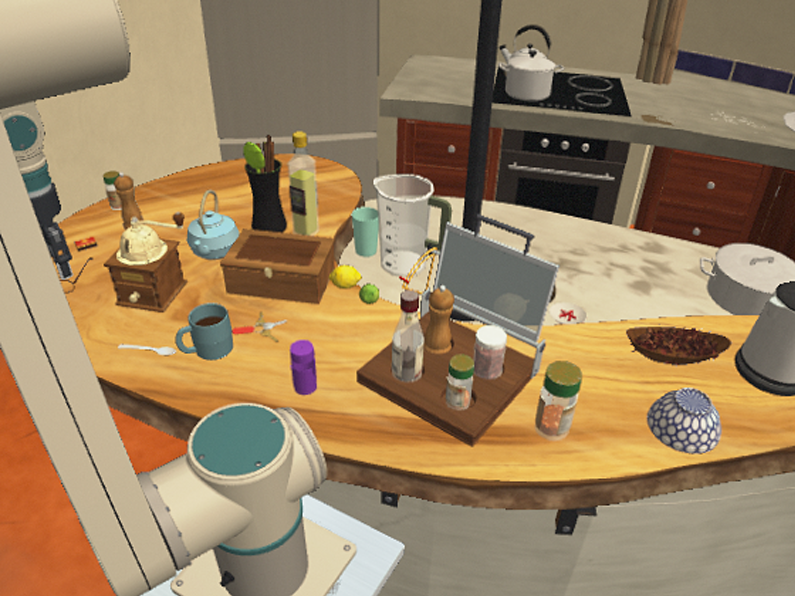

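View pics/b.png

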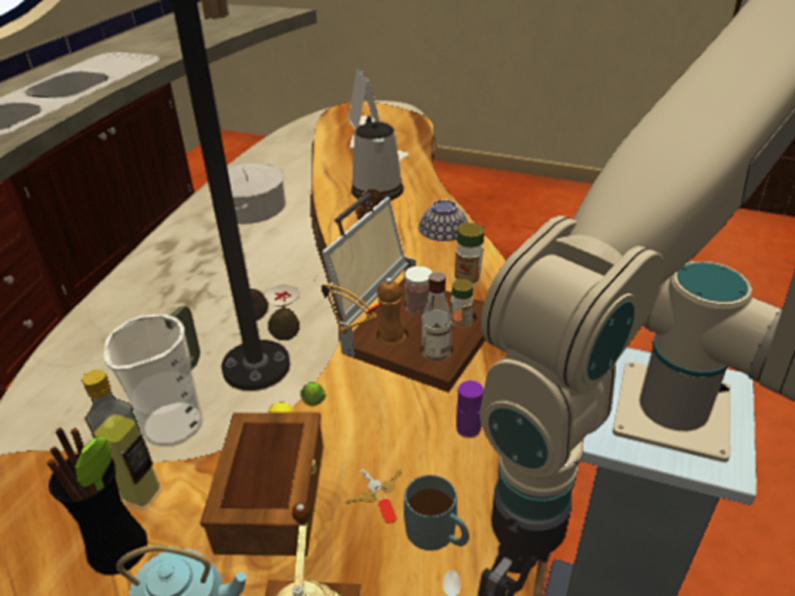

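The pictures show the sauce bottle front left, spice jar front right (scene 460,380), mill back left (441,320) and preserve jar back right. Next I take enlarged crops to fit the stand's pose.

```bash
python3 - <<'E'
from h import *
a=snapshot("scene")[145:315,240:400]; b=snapshot("side")[130:280,215:350]
f=lambda i,w,h:cv2.resize(i[:,:,::-1],(w,h),interpolation=cv2.INTER_CUBIC)
cv2.imwrite("pics/c.png",f(a,560,595)); cv2.imwrite("pics/d.png",f(b,540,600))
E
```

```text
(no output)
```

View pics/c.png

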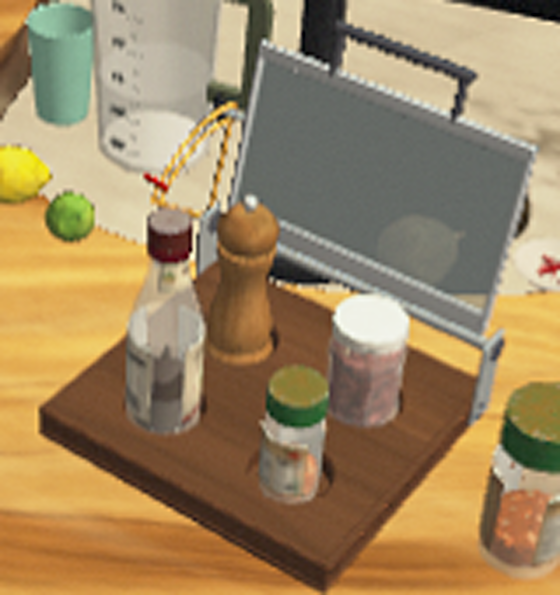

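View pics/d.png

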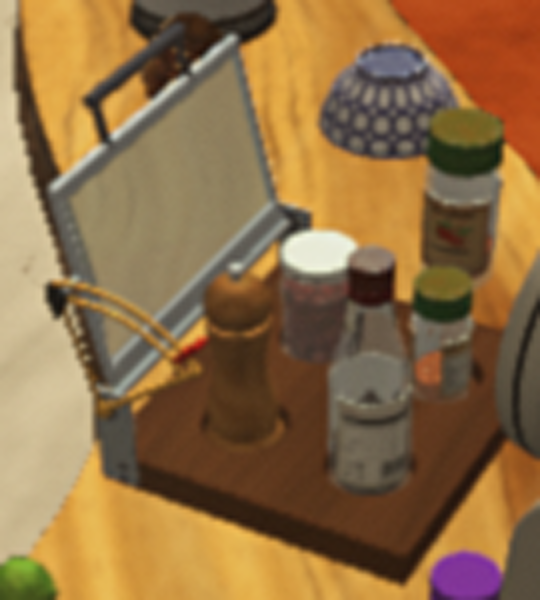

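Pixel readings taken from the crops: stand corners, bar ends, panel corners, the tops of the condiments and the red clip. Now I fit the pose.

```bash
cat > fit.py <<'E'
from h import *
from scipy.optimize import least_squares
C={"c":(cam("scene"),3.5,(240,145)),"d":(cam("side"),4.,(215,130))}
px=lambda k,u,v:np.array([u/C[k][1]+C[k][2][0]-.4,v/C[k][1]+C[k][2][1]-.4])
def cov(a,r,y): # a angle from rear stop
    t=np.radians(13)-a; return [115+r*np.sin(t),y,75+r*np.cos(t)]
obs=[("c",(-125,-135,30),325,570),("c",(-125,-135,0),325,590),("c",(-125,135,30),40,412),("c",(-125,135,0),40,435),
("c",cov(0,206,59),345,32),("c",cov(0,206,-59),472,76),("c",cov(0,172,125),265,43),("c",cov(0,172,-125),535,150),
("d",(-125,135,30),405,558),("d",(-125,135,0),405,582),("d",cov(0,206,59),95,103),("d",cov(0,206,-59),183,32),("d",cov(0,172,125),52,188),("d",cov(0,172,-125),237,38)]
def T(p,q): 
    c,s=np.cos(p[2]),np.sin(p[2]); q=np.asarray(q,float); return np.array([c*q[0]-s*q[1]+p[0],s*q[0]+c*q[1]+p[1],q[2]])
def res(p): return np.concatenate([proj(C[k][0],T(p,q))[0]-px(k,u,v) for k,q,u,v in obs])
r=least_squares(res,[550,0,0],loss="soft_l1"); p=r.x
def tri(k2):
    f=lambda P:np.concatenate([proj(C[k][0],P)[0]-px(k,u,v) for k,u,v in k2])
    q=least_squares(f,T(p,[0,0,100])); return q.x,abs(q.fun).max()
def loc(P): c,s=np.cos(p[2]),np.sin(p[2]); d=P-[p[0],p[1],0]; return np.array([c*d[0]+s*d[1],-s*d[0]+c*d[1],d[2]])
if __name__=="__main__":
    print("stand",p[:2].round(1),np.degrees(p[2]).round(2)); print(res(p).reshape(-1,2).round(1).tolist())
    for n,a in dict(mill=[("c",250,198),("d",235,268)],jar=[("c",298,382),("d",443,281)],salt=[("c",371,316),("d",320,248)],sauce=[("c",170,220),("d",372,260)],mark=[("c",155,182),("d",193,348)]).items():
        P,e=tri(a); print(n,P.round(1),"local",loc(P).round(1),e.round(2))
    f=lambda a:np.concatenate([proj(C[k][0],T(p,cov(a[0],100,143)))[0]-px(k,u,v) for k,u,v in [("c",155,182),("d",193,348)]])
    q=least_squares(f,[.9]);print("marker",q.x,q.fun)
    c=cam("side");print("screw pix",((proj(c,T(p,cov(0,100,146)))[0]-[215,130])*4))
    print("purple",atz(c,px("d",466,570),75),"bar",T(p,cov(0,206,0)),T(p,cov(.94,206,0)))
    for n,q in dict(FR=(-60,-60,12),BL=(45,60,12),FL=(-60,60,12),BR=(45,-60,12)).items(): print(n,T(p,q).round(1))
E
python3 fit.py
```

```text
stand [522.4 -53.3] -8.06
[[0.5, 0.1], [-0.6, 2.3], [-0.3, -0.8], [-0.1, 0.4], [-1.3, -0.7], [0.0, 1.0], [-0.3, -0.2], [1.1, 0.2], [0.1, -0.7], [-0.1, 1.1], [-0.6, -0.6], [-0.5, -0.5], [0.0, -0.0], [-0.2, -0.9]]
mill [579.2   1.4 171.5] local [ 48.5  62.2 171.5] 0.28
jar [ 456.3 -102.1  120.3] local [-58.6 -57.6 120.3] 0.37
salt [ 559.  -117.1  116.3] local [ 45.1 -58.  116.3] 0.11
sauce [472.   16.  212.5] local [-59.7  61.6 212.5] 0.3
mark [575.9  84.3 159.6] local [ 33.7 143.8 159.6] 0.0
marker [0.99433998] [ 2.61048515  1.83339876 -3.32175393  2.28368988]
screw pix [ 61.76233524 291.53502771]
purple [362.18215896 142.97851366  75.        ] bar [682.1333905  -75.95133266 275.72023335] [502.82031641 -50.55615629 230.80456551]
FR [ 454.6 -104.3   12. ]
BL [ 5.754e+02 -2.000e-01  1.200e+01]
FL [471.4  14.5  12. ]
BR [ 558.5 -119.    12. ]
```

```bash
cat >> h.py <<'E'
S=np.array([522.4,-53.3]); YAW=np.radians(-8.06)
RZ=np.array([[np.cos(YAW),-np.sin(YAW),0],[np.sin(YAW),np.cos(YAW),0],[0,0,1]])
def L(P): return RZ.T@(np.asarray(P)-[S[0],S[1],0])
def st():
    s=get_state(); R=RZ.T@np.array(s["eef_rot"])
    print("t",round(s["time"],2),"local",L(s["tcp_pos"]).round(1),"toolz",R[:,2].round(3),"tooly",R[:,1].round(3),"J",np.round(s["joint_pos"],0),"gap",round(s["finger_gap"],1),"ff",np.round(s["finger_force"],1),"F",np.round(s["wrist_force"],1))
E
python3 -m inch '[{"tz":-0.06,"wz":-0.035,"jaw":1},{"tz":-0.06,"wz":-0.0345},{"tx":-0.047,"ty":-0.082},{"tx":-0.047,"ty":-0.082},{"tx":-0.047,"ty":-0.082},{"tx":-0.047,"ty":-0.082},{"tx":-0.047,"ty":-0.082},{"tx":-0.047,"ty":-0.082},{"tx":-0.047,"ty":-0.082},{"tx":-0.047,"ty":-0.082}]' 40
python3 -m inch '[{"tx":-0.047,"ty":-0.082},{"tx":-0.047,"ty":-0.082},{"tx":-0.047,"ty":-0.082},{"tx":-0.047,"ty":-0.082},{"tx":-0.047,"ty":-0.082},{"tx":-0.047,"ty":-0.082},{"tx":-0.047,"ty":-0.082},{"tx":-0.047,"ty":-0.082},{}]'
python3 - <<'E'
from h import *
st(); 
c=cam("wrist"); save("wrist","e.png",k=1.42); np.savez("e.npz",K=c[0],d=c[1],W=c[2]); print(c[0],c[1])
E
```

```text
t 0.2 local [-433.8  597.4  230.6] toolz [-0.    -0.001 -1.   ] tooly [ 0.146  0.989 -0.001] J [68. 16. -2. 73.  0. 84.] gap 85.6 ff 0.0 F [-0.   0.8 -0.7]
[[342.53941394   0.         275.5953139 ]
 [  0.         342.53941394 208.55061042]
 [  0.           0.           1.        ]] [-0.0757444  0.         0.         0.         0.       ]invalid input
invalid input
```

View pics/e.png

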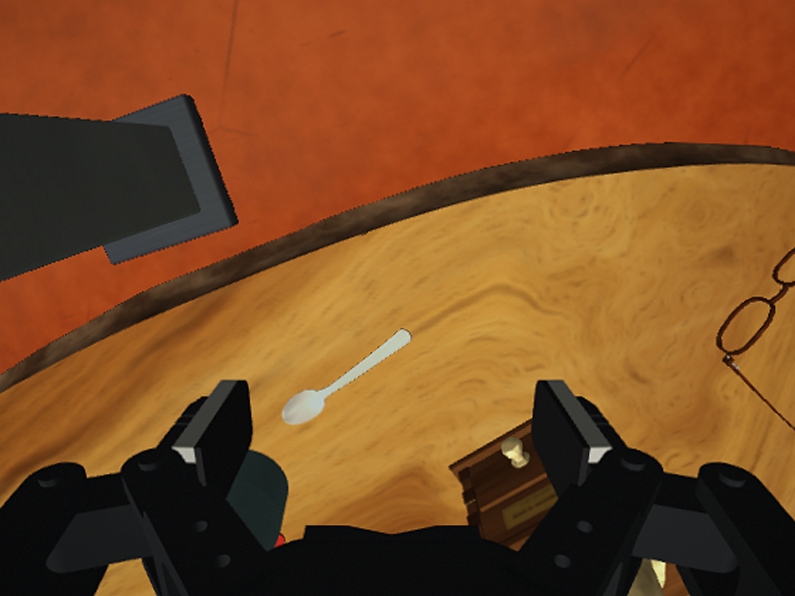

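The picture shows the bar edge and a spoon; the arm has not moved because the rows were refused. Likely all seven keys are needed.

```bash

python3 -m inch '[{"wx":0,"wy":0,"wz":-0.035,"tx":0,"ty":0,"tz":-0.06,"jaw":1},{"wx":0,"wy":0,"wz":-0.0345,"tx":0,"ty":0,"tz":-0.06,"jaw":1},{"wx":0,"wy":0,"wz":0,"tx":-0.047,"ty":-0.082,"tz":0,"jaw":1},{"wx":0,"wy":0,"wz":0,"tx":-0.047,"ty":-0.082,"tz":0,"jaw":1},{"wx":0,"wy":0,"wz":0,"tx":-0.047,"ty":-0.082,"tz":0,"jaw":1},{"wx":0,"wy":0,"wz":0,"tx":-0.047,"ty":-0.082,"tz":0,"jaw":1},{"wx":0,"wy":0,"wz":0,"tx":-0.047,"ty":-0.082,"tz":0,"jaw":1},{"wx":0,"wy":0,"wz":0,"tx":-0.047,"ty":-0.082,"tz":0,"jaw":1},{"wx":0,"wy":0,"wz":0,"tx":-0.047,"ty":-0.082,"tz":0,"jaw":1},{"wx":0,"wy":0,"wz":0,"tx":-0.047,"ty":-0.082,"tz":0,"jaw":1}]' 40
python3 -c "
from h import *
st()"
```

```text
time: 1.25
tcp_pos: [316.9, 246.6, 291.4]
eef_rot: [[-0.99, 0.14, 0.001], [0.14, 0.99, 0.0], [-0.001, 0.0, -1.0]]
wrist_force: [0.2, 0.3, 0.1]
finger_gap: 85.1
finger_force: 0.0
t 1.25 local [-245.5  268.1  291.4] toolz [ 0.001  0.    -1.   ] tooly [-0.  1.  0.] J [ 29.  -9. -21.  78.  -0.  37.] gap 85.1 ff 0.0 F [0.2 0.3 0.1]
```

```bash

python3 -m inch '[{"wx":0,"wy":0,"wz":0,"tx":-0.0466,"ty":-0.0815,"tz":0,"jaw":1},{"wx":0,"wy":0,"wz":0,"tx":-0.0466,"ty":-0.0815,"tz":0,"jaw":1},{"wx":0,"wy":0,"wz":0,"tx":-0.0466,"ty":-0.0815,"tz":0,"jaw":1},{"wx":0,"wy":0,"wz":0,"tx":-0.0466,"ty":-0.0815,"tz":0,"jaw":1},{"wx":0,"wy":0,"wz":0,"tx":-0.0466,"ty":-0.0815,"tz":0,"jaw":1},{"wx":0,"wy":0,"wz":0,"tx":-0.0466,"ty":-0.0815,"tz":0,"jaw":1},{"wx":0,"wy":0,"wz":0,"tx":-0.0466,"ty":-0.0815,"tz":0,"jaw":1},{"wx":0,"wy":0,"wz":0,"tx":-0.0466,"ty":-0.0815,"tz":0,"jaw":1},{"wx":0,"wy":0,"wz":0,"tx":0,"ty":0,"tz":0,"jaw":1},{"wx":0,"wy":0,"wz":0,"tx":0,"ty":0,"tz":0,"jaw":1}]' 40
python3 - <<'E'
from h import *
st(); 
c=cam("wrist"); save("wrist","f.png",k=1.42)
T=lambda q:RZ@np.array(q,float)+[S[0],S[1],0]
for q in [(-60,-60,117),(-125,-135,30),(-125,135,30),(-60,60,213),(45,-60,112)]: print(q,(proj(c,T(q))[0]*1.42).round(1))
E
```

```text
time: 2.25
tcp_pos: [455.2, -101.4, 291.0]
eef_rot: [[-0.99, 0.143, -0.001], [0.143, 0.99, 0.001], [0.001, 0.001, -1.0]]
wrist_force: [-0.2, 0.7, -0.5]
finger_gap: 85.6
finger_force: 0.0
t 2.25 local [-59.8 -57.1 291. ] toolz [-0.001  0.001 -1.   ] tooly [0.003 1.    0.001] J [-21.  -2. -15.  77.   0. -12.] gap 85.6 ff 0.0 F [-0.2  0.7 -0.5]
(-60, -60, 117) [387.1 264.4]
(-125, -135, 30) [294.7 161.7]
(-125, 135, 30) [625.6 163. ]
(-60, 60, 213) [631.6 309.2]
(45, -60, 112) [387.9 400.9]
```

View pics/f.png

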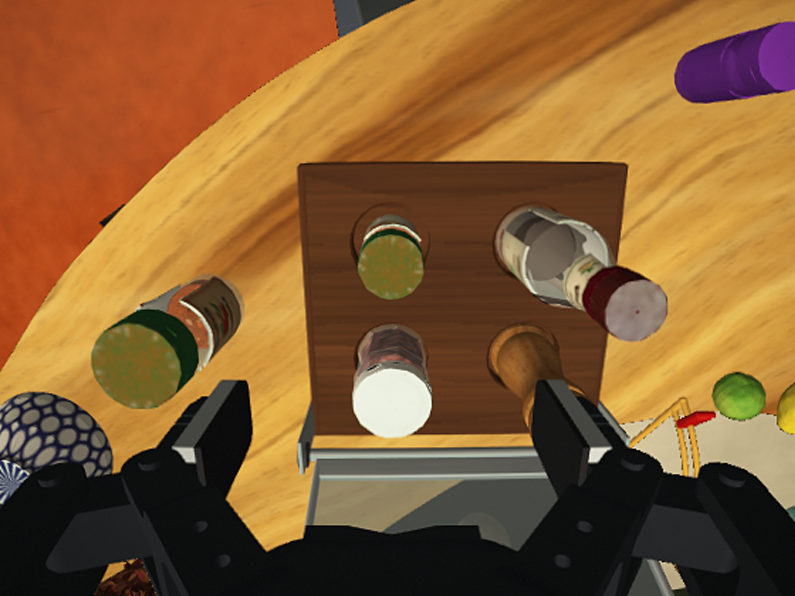

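Jar cap centre at (391,266), stand front corners at (299,163) and (627,163), sauce cap (636,310): everything sits about 2 mm farther to +y than predicted; I correct the stand pose and go down on the jar.

```bash
sed -i 's/S=np.array(\[522.4,-53.3\])/S=np.array([522.7,-51.5])/' h.py
python3 -m inch '[{"wx":0,"wy":0,"wz":0,"tx":0,"ty":0,"tz":0.08,"jaw":1},{"wx":0,"wy":0,"wz":0,"tx":0,"ty":0,"tz":0.08,"jaw":1},{"wx":0,"wy":0,"wz":0,"tx":0,"ty":0,"tz":0.08,"jaw":1},{"wx":0,"wy":0,"wz":0,"tx":0,"ty":0,"tz":0.08,"jaw":1},{"wx":0,"wy":0,"wz":0,"tx":0,"ty":0,"tz":0.06,"jaw":1},{"wx":0,"wy":0,"wz":0,"tx":0,"ty":0,"tz":0.034,"jaw":1},{"wx":0,"wy":0,"wz":0,"tx":0,"ty":0,"tz":0,"jaw":1},{"wx":0,"wy":0,"wz":0,"tx":0,"ty":0,"tz":0,"jaw":0},{"wx":0,"wy":0,"wz":0,"tx":0,"ty":0,"tz":0,"jaw":-0.5},{"wx":0,"wy":0,"wz":0,"tx":0,"ty":0,"tz":0,"jaw":-0.5},{"wx":0,"wy":0,"wz":0,"tx":0,"ty":0,"tz":0,"jaw":-0.5},{"wx":0,"wy":0,"wz":0,"tx":0,"ty":0,"tz":0,"jaw":-0.5}]' 30
python3 -c "
from h import *
st()"
```

```text
time: 3.5
tcp_pos: [457.0, -101.1, 86.0]
eef_rot: [[-0.99, 0.141, 0.003], [0.141, 0.99, -0.001], [-0.003, -0.0, -1.0]]
wrist_force: [-0.3, 0.6, 5.9]
finger_gap: 44.2
finger_force: 30.4
t 3.5 local [-58.1 -58.4  86. ] toolz [ 0.003 -0.    -1.   ] tooly [ 0.001  1.    -0.   ] J [-20.   7. -31.  51.   0. -12.] gap 44.2 ff 30.4 F [-0.3  0.6  5.9]
```

```bash

python3 -m inch '[{"wx":0,"wy":0,"wz":0,"tx":0,"ty":0,"tz":-0.04,"jaw":-0.5},{"wx":0,"wy":0,"wz":0,"tx":0,"ty":0,"tz":-0.08,"jaw":-0.5},{"wx":0,"wy":0,"wz":0,"tx":0,"ty":0,"tz":-0.09,"jaw":-0.5},{"wx":0,"wy":0,"wz":0,"tx":0,"ty":0,"tz":-0.09,"jaw":-0.5},{"wx":0,"wy":0,"wz":0,"tx":0,"ty":0,"tz":-0.09,"jaw":-0.5},{"wx":0,"wy":0,"wz":0,"tx":0,"ty":0.03,"tz":-0.09,"jaw":-0.5},{"wx":0,"wy":0,"wz":0,"tx":0,"ty":0.08,"tz":0,"jaw":-0.5},{"wx":0,"wy":0,"wz":0,"tx":0,"ty":0.09,"tz":0,"jaw":-0.5},{"wx":0,"wy":0,"wz":0,"tx":0,"ty":0.09,"tz":0,"jaw":-0.5},{"wx":0,"wy":0,"wz":0,"tx":0,"ty":0.09,"tz":0,"jaw":-0.5},{"wx":0,"wy":0,"wz":0,"tx":0,"ty":0.09,"tz":0,"jaw":-0.5},{"wx":0,"wy":0,"wz":0,"tx":0,"ty":0.06,"tz":0,"jaw":-0.5}]' 30
python3 -m inch '[{"wx":0,"wy":0,"wz":0,"tx":0,"ty":0.03,"tz":0,"jaw":-0.5},{"wx":0,"wy":0,"wz":0,"tx":0,"ty":0,"tz":0.07,"jaw":-0.5},{"wx":0,"wy":0,"wz":0,"tx":0,"ty":0,"tz":0.09,"jaw":-0.5},{"wx":0,"wy":0,"wz":0,"tx":0,"ty":0,"tz":0.09,"jaw":-0.5},{"wx":0,"wy":0,"wz":0,"tx":0,"ty":0,"tz":0.09,"jaw":-0.5},{"wx":0,"wy":0,"wz":0,"tx":0,"ty":0,"tz":0.08,"jaw":-0.5},{"wx":0,"wy":0,"wz":0,"tx":0,"ty":0,"tz":0.05,"jaw":-0.5},{"wx":0,"wy":0,"wz":0,"tx":0,"ty":0,"tz":0.02,"jaw":-0.5},{"wx":0,"wy":0,"wz":0,"tx":0,"ty":0,"tz":0,"jaw":-0.5}]' 30
python3 -c "
from h import *
st()"
```

```text
time: 4.7
tcp_pos: [492.5, 164.2, 324.2]
eef_rot: [[-0.99, 0.139, -0.0], [0.139, 0.99, 0.001], [0.0, 0.001, -1.0]]
wrist_force: [0.4, 0.6, -1.2]
finger_gap: 44.2
finger_force: 31.3
time: 5.6
tcp_pos: [493.6, 175.7, 78.1]
eef_rot: [[-0.99, 0.142, -0.003], [0.142, 0.99, -0.001], [0.003, -0.001, -1.0]]
wrist_force: [-0.5, -0.1, -1.3]
finger_gap: 44.3
finger_force: 31.3
t 5.6 local [-60.7 220.8  78.1] toolz [-0.003 -0.001 -1.   ] tooly [ 0.001  1.    -0.001] J [ 13.  13. -25.  52.  -0.  21.] gap 44.3 ff 31.3 F [-0.5 -0.1 -1.3]
```

```bash

python3 -m inch '[{"wx":0,"wy":0,"wz":0,"tx":0,"ty":0,"tz":0.007,"jaw":-0.5},{"wx":0,"wy":0,"wz":0,"tx":0,"ty":0,"tz":0,"jaw":-0.5},{"wx":0,"wy":0,"wz":0,"tx":0,"ty":0,"tz":0,"jaw":0.3},{"wx":0,"wy":0,"wz":0,"tx":0,"ty":0,"tz":0,"jaw":1},{"wx":0,"wy":0,"wz":0,"tx":0,"ty":0,"tz":0,"jaw":1},{"wx":0,"wy":0,"wz":0,"tx":0,"ty":0,"tz":0,"jaw":1},{"wx":0,"wy":0,"wz":0,"tx":0,"ty":0,"tz":-0.04,"jaw":1},{"wx":0,"wy":0,"wz":0,"tx":0,"ty":0,"tz":-0.08,"jaw":1},{"wx":0,"wy":0,"wz":0,"tx":0,"ty":0,"tz":-0.09,"jaw":1},{"wx":0,"wy":0,"wz":0,"tx":0,"ty":0,"tz":-0.09,"jaw":1},{"wx":0,"wy":0,"wz":0,"tx":0,"ty":0,"tz":-0.09,"jaw":1},{"wx":0,"wy":0,"wz":0,"tx":-0.03,"ty":-0.05,"tz":-0.02,"jaw":1}]' 30
python3 -m inch '[{"wx":0,"wy":0,"wz":0,"tx":-0.05,"ty":-0.07,"tz":0,"jaw":1},{"wx":0,"wy":0,"wz":0,"tx":-0.05,"ty":-0.07,"tz":0,"jaw":1},{"wx":0,"wy":0,"wz":0,"tx":-0.05,"ty":-0.07,"tz":0,"jaw":1},{"wx":0,"wy":0,"wz":0,"tx":-0.033,"ty":-0.06,"tz":0,"jaw":1},{"wx":0,"wy":0,"wz":0,"tx":0,"ty":0,"tz":0,"jaw":1},{"wx":0,"wy":0,"wz":0,"tx":0,"ty":0,"tz":0,"jaw":1}]' 30
python3 - <<'E'
from h import *
st(); c=cam("wrist"); save("wrist","g.png",k=1.42)
T=lambda q:RZ@np.array(q,float)+[S[0],S[1],0]
for q in [(45,60,172),(115,0,75),(-60,220,105),(-60,60,213),(45,-60,112)]: print(q,(proj(c,T(q))[0]*1.42).round(1))
E
```

```text
time: 6.8
tcp_pos: [508.6, 151.8, 287.6]
eef_rot: [[-0.991, 0.137, 0.01], [0.137, 0.991, 0.003], [-0.01, 0.004, -1.0]]
wrist_force: [1.3, -0.6, 0.0]
finger_gap: 85.2
finger_force: 0.0
time: 7.4
tcp_pos: [577.7, 2.6, 280.5]
eef_rot: [[-0.99, 0.142, -0.001], [0.142, 0.99, 0.001], [0.001, 0.0, -1.0]]
wrist_force: [-0.5, 1.1, 0.7]
finger_gap: 85.3
finger_force: 0.0
t 7.4 local [ 46.8  61.2 280.5] toolz [-0.001  0.    -1.   ] tooly [0.002 1.    0.   ] J [-6. 10. -3. 77.  0.  2.] gap 85.3 ff 0.0 F [-0.5  1.1  0.7]
(45, 60, 172) [389.3 289.1]
(115, 0, 75) [312.4 341.6]
(-60, 220, 105) [643.8  99. ]
(-60, 60, 213) [388.2  66.1]
(45, -60, 112) [208.8 264.4]
```

View pics/g.png

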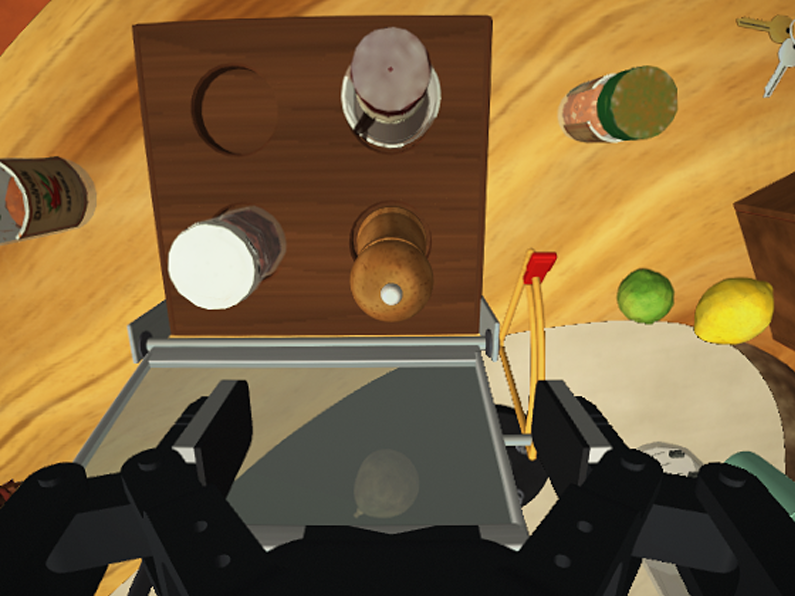

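Mill knob at (391,294), within 2 mm of the TCP's axis; the jar stands upright at its temporary place (640,103). Going down to grip the mill.

```bash

python3 -m inch '[{"wx":0,"wy":0,"wz":0,"tx":0,"ty":0,"tz":0.06,"jaw":1},{"wx":0,"wy":0,"wz":0,"tx":0,"ty":0,"tz":0.07,"jaw":1},{"wx":0,"wy":0,"wz":0,"tx":0,"ty":0,"tz":0.07,"jaw":1},{"wx":0,"wy":0,"wz":0,"tx":0,"ty":0,"tz":0.07,"jaw":1},{"wx":0,"wy":0,"wz":0,"tx":0,"ty":0,"tz":0.045,"jaw":1},{"wx":0,"wy":0,"wz":0,"tx":0,"ty":0,"tz":0,"jaw":1},{"wx":0,"wy":0,"wz":0,"tx":0,"ty":0,"tz":0,"jaw":0.2},{"wx":0,"wy":0,"wz":0,"tx":0,"ty":0,"tz":0,"jaw":-0.5},{"wx":0,"wy":0,"wz":0,"tx":0,"ty":0,"tz":0,"jaw":-0.5},{"wx":0,"wy":0,"wz":0,"tx":0,"ty":0,"tz":0,"jaw":-0.5},{"wx":0,"wy":0,"wz":0,"tx":0,"ty":0,"tz":0,"jaw":-0.5}]' 40
python3 -c "
from h import *
st()"
```

```text
time: 8.55
tcp_pos: [579.5, 3.0, 125.8]
eef_rot: [[-0.99, 0.141, 0.004], [0.141, 0.99, -0.0], [-0.004, 0.001, -1.0]]
wrist_force: [-1.9, 0.3, 6.4]
finger_gap: 46.4
finger_force: 41.2
t 8.55 local [ 48.6  61.9 125.8] toolz [ 0.004  0.001 -1.   ] tooly [0.    1.    0.001] J [ -6.  15. -15.  59.   0.   2.] gap 46.4 ff 41.2 F [-1.9  0.3  6.4]
```

```bash

python3 -m inch '[{"wx":0,"wy":0,"wz":0,"tx":0,"ty":0,"tz":-0.02,"jaw":-0.5},{"wx":0,"wy":0,"wz":0,"tx":0,"ty":0,"tz":-0.04,"jaw":-0.5},{"wx":0,"wy":0,"wz":0,"tx":0,"ty":0,"tz":-0.06,"jaw":-0.5},{"wx":0,"wy":0,"wz":0,"tx":0,"ty":0,"tz":-0.06,"jaw":-0.5},{"wx":0,"wy":0,"wz":0,"tx":0,"ty":0,"tz":-0.06,"jaw":-0.5},{"wx":0,"wy":0,"wz":0,"tx":0,"ty":0,"tz":0,"jaw":-0.5}]' 40
python3 - <<'E'
from h import *
st()
m=camera_model("wrist"); K,d,_=cam("wrist")
T=np.eye(4); T[:3,:3]=RZ@np.diag([-1,1,-1.]); T[:3,3]=RZ@[46.3,61.2,280.5]+[S[0],S[1],0]
c=(K,d,np.linalg.inv(T@np.array(m["mount"])))
W=lambda q:RZ@np.array(q,float)+[S[0],S[1],0]
for q in [(-60,-60,30),(-125,135,30),(-125,-135,30),(45,60,172),(-60,60,213)]: print(q,(proj(c,W(q))[0]*1.42).round(1))
for a in(.9,.94,.98,1.02):
    t=np.radians(13)-a; print(a,[(proj(c,W([115+r*np.sin(t),143,75+r*np.cos(t)]))[0]*1.42).round(1) for r in(95,105,115)])
E
```

```text
time: 9.15
tcp_pos: [580.9, 2.7, 249.0]
eef_rot: [[-0.99, 0.141, 0.01], [0.141, 0.99, -0.001], [-0.01, 0.0, -1.0]]
wrist_force: [1.8, 0.0, -1.1]
finger_gap: 46.0
finger_force: 41.6
t 9.15 local [ 50.   61.8 249. ] toolz [ 0.01  0.   -1.  ] tooly [0.001 1.    0.   ] J [-6. 10. -6. 73. -0.  2.] gap 46.0 ff 41.6 F [ 1.8  0.  -1.1]
(-60, -60, 30) [234.3 107.4]
(-125, 135, 30) [491.8  15.1]
(-125, -135, 30) [131.5  20.9]
(45, 60, 172) [389.4 289.9]
(-60, 60, 213) [388.9  67.3]
0.9 [array([529.7, 296.8]), array([534.2, 290.4]), array([539.1, 283.5])]
0.94 [array([529. , 290.9]), array([533.4, 283.7]), array([538.1, 276. ])]
0.98 [array([528.2, 285.2]), array([532.5, 277.2]), array([537.1, 268.7])]
1.02 [array([527.4, 279.6]), array([531.6, 271. ]), array([536. , 261.8])]
```

```bash

python3 -m inch '[{"wx":0,"wy":0,"wz":0,"tx":0.03,"ty":-0.034,"tz":0,"jaw":-0.5},{"wx":0,"wy":0,"wz":0,"tx":0.05,"ty":-0.057,"tz":0,"jaw":-0.5},{"wx":0,"wy":0,"wz":0,"tx":0.05,"ty":-0.057,"tz":0,"jaw":-0.5},{"wx":0,"wy":0,"wz":0,"tx":0.05,"ty":-0.057,"tz":0,"jaw":-0.5},{"wx":0,"wy":0,"wz":0,"tx":0.031,"ty":-0.036,"tz":0,"jaw":-0.5},{"wx":0,"wy":0,"wz":0,"tx":0,"ty":0,"tz":0.02,"jaw":-0.5},{"wx":0,"wy":0,"wz":0,"tx":0,"ty":0,"tz":0.06,"jaw":-0.5},{"wx":0,"wy":0,"wz":0,"tx":0,"ty":0,"tz":0.06,"jaw":-0.5},{"wx":0,"wy":0,"wz":0,"tx":0,"ty":0,"tz":0.04,"jaw":-0.5},{"wx":0,"wy":0,"wz":0,"tx":0,"ty":0,"tz":0,"jaw":-0.5},{"wx":0,"wy":0,"wz":0,"tx":0,"ty":0,"tz":0,"jaw":-0.5}]' 40
python3 - <<'E'
from h import *
st(); save("wrist","i.png",k=1.42)
c=cam("wrist");W=lambda q:RZ@np.array(q,float)+[S[0],S[1],0]
for q in [(-60,-60,30),(-125,135,30),(-125,-135,30)]: print(q,(proj(c,W(q))[0]*1.42).round(1))
E
```

```text
time: 10.25
tcp_pos: [456.0, -100.9, 152.7]
eef_rot: [[-0.99, 0.14, -0.002], [0.14, 0.99, 0.001], [0.002, 0.001, -1.0]]
wrist_force: [0.5, 0.3, -0.2]
finger_gap: 45.8
finger_force: 41.8
t 10.25 local [-59.1 -58.2 152.7] toolz [-0.002  0.001 -1.   ] tooly [0.    1.    0.001] J [-20.   3. -27.  60.   0. -12.] gap 45.8 ff 41.8 F [ 0.5  0.3 -0.2]
(-60, -60, 30) [389.  281.2]
(-125, 135, 30) [740.1 169.1]
(-125, -135, 30) [248.8 164.1]
```

```bash

python3 -m inch '[{"wx":0,"wy":0,"wz":0,"tx":0,"ty":0,"tz":0.015,"jaw":-0.5},{"wx":0,"wy":0,"wz":0,"tx":0,"ty":0,"tz":0.015,"jaw":-0.5},{"wx":0,"wy":0,"wz":0,"tx":0,"ty":0,"tz":0.006,"jaw":-0.5},{"wx":0,"wy":0,"wz":0,"tx":0,"ty":0,"tz":0,"jaw":-0.5}]' 40

```

```text
time: 10.7
tcp_pos: [455.8, -101.2, 134.8]
eef_rot: [[-0.99, 0.141, -0.001], [0.141, 0.99, 0.0], [0.001, 0.0, -1.0]]
wrist_force: [0.8, 0.1, -2.1]
finger_gap: 46.2
finger_force: 41.8
```

View pics/i.png

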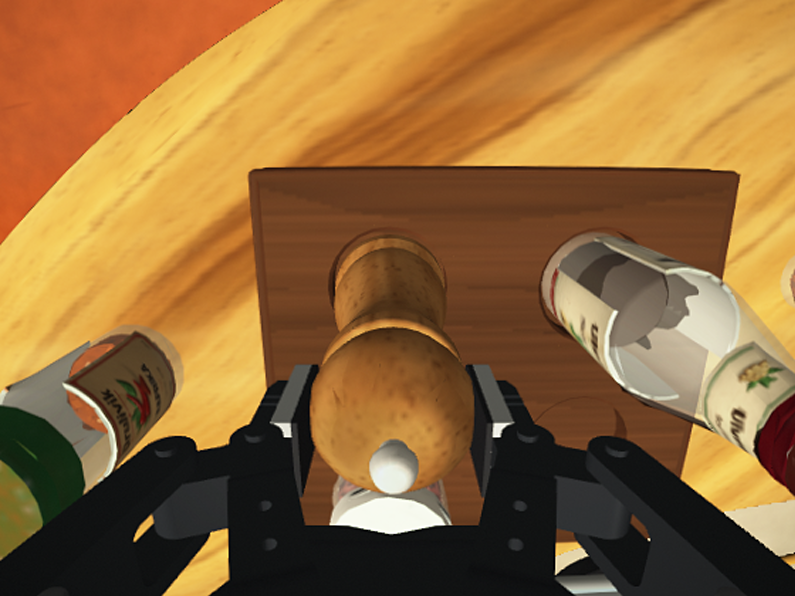

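The mill's foot (335..445) lies inside the well's outline (329..448), and it has already entered the well without force. Set it down and release.

```bash

python3 -m inch '[{"wx":0,"wy":0,"wz":0,"tx":0,"ty":0,"tz":0.01,"jaw":-0.5},{"wx":0,"wy":0,"wz":0,"tx":0,"ty":0,"tz":0.006,"jaw":-0.5},{"wx":0,"wy":0,"wz":0,"tx":0,"ty":0,"tz":0,"jaw":-0.5}]' 40
python3 -m inch '[{"wx":0,"wy":0,"wz":0,"tx":0,"ty":0,"tz":0,"jaw":0.3},{"wx":0,"wy":0,"wz":0,"tx":0,"ty":0,"tz":0,"jaw":1},{"wx":0,"wy":0,"wz":0,"tx":0,"ty":0,"tz":0,"jaw":1},{"wx":0,"wy":0,"wz":0,"tx":0,"ty":0,"tz":0,"jaw":1},{"wx":0,"wy":0,"wz":0,"tx":0,"ty":0,"tz":-0.03,"jaw":1},{"wx":0,"wy":0,"wz":0,"tx":0,"ty":0,"tz":-0.06,"jaw":1},{"wx":0,"wy":0,"wz":0,"tx":0,"ty":0,"tz":-0.08,"jaw":1},{"wx":0,"wy":0,"wz":0,"tx":0,"ty":0,"tz":-0.09,"jaw":1},{"wx":0,"wy":0,"wz":0,"tx":0,"ty":0,"tz":-0.05,"jaw":1}]' 40
python3 -c "
from h import *
st()"
```

```text
time: 11.0
tcp_pos: [455.9, -101.2, 126.8]
eef_rot: [[-0.99, 0.141, -0.001], [0.141, 0.99, 0.0], [0.001, 0.0, -1.0]]
wrist_force: [0.0, -0.6, -1.9]
finger_gap: 46.4
finger_force: 41.8
time: 11.9
tcp_pos: [457.8, -101.9, 286.4]
eef_rot: [[-0.99, 0.141, 0.005], [0.141, 0.99, -0.002], [-0.005, -0.001, -1.0]]
wrist_force: [0.7, -0.4, 0.3]
finger_gap: 85.2
finger_force: 0.0
t 11.9 local [-57.2 -59.  286.4] toolz [ 0.005 -0.001 -1.   ] tooly [ 0.001  1.    -0.001] J [-20.  -2. -15.  76.  -0. -12.] gap 85.2 ff 0.0 F [ 0.7 -0.4  0.3]
```

```bash

python3 -m inch '[{"wx":0,"wy":0,"wz":0,"tx":0.003,"ty":0.05,"tz":0,"jaw":1},{"wx":0,"wy":0,"wz":0,"tx":0,"ty":0.09,"tz":0,"jaw":1},{"wx":0,"wy":0,"wz":0,"tx":0,"ty":0.09,"tz":0,"jaw":1},{"wx":0,"wy":0,"wz":0,"tx":0,"ty":0.09,"tz":0,"jaw":1},{"wx":0,"wy":0,"wz":0,"tx":0,"ty":0.09,"tz":0,"jaw":1},{"wx":0,"wy":0,"wz":0,"tx":0,"ty":0.09,"tz":0,"jaw":1},{"wx":0,"wy":0,"wz":0,"tx":0,"ty":0.059,"tz":0,"jaw":1},{"wx":0,"wy":0,"wz":0,"tx":0,"ty":0,"tz":0.08,"jaw":1},{"wx":0,"wy":0,"wz":0,"tx":0,"ty":0,"tz":0.09,"jaw":1},{"wx":0,"wy":0,"wz":0,"tx":0,"ty":0,"tz":0.09,"jaw":1},{"wx":0,"wy":0,"wz":0,"tx":0,"ty":0,"tz":0.06,"jaw":1},{"wx":0,"wy":0,"wz":0,"tx":0,"ty":0,"tz":0,"jaw":1}]' 30
python3 -c "
from h import *
st()"
```

```text
time: 13.1
tcp_pos: [489.6, 174.6, 117.6]
eef_rot: [[-0.99, 0.141, -0.01], [0.141, 0.99, -0.002], [0.01, -0.004, -1.0]]
wrist_force: [-1.2, -0.9, 0.1]
finger_gap: 85.6
finger_force: 0.0
t 13.1 local [-64.4 219.3 117.6] toolz [-0.01  -0.004 -1.   ] tooly [ 0.     1.    -0.004] J [ 13.  11. -23.  57.  -0.  21.] gap 85.6 ff 0.0 F [-1.2 -0.9  0.1]
```

```bash

python3 -m inch '[{"wx":0,"wy":0,"wz":0,"tx":-0.003,"ty":0.003,"tz":0.05,"jaw":1},{"wx":0,"wy":0,"wz":0,"tx":0,"ty":0,"tz":0.033,"jaw":1},{"wx":0,"wy":0,"wz":0,"tx":0,"ty":0,"tz":0,"jaw":1},{"wx":0,"wy":0,"wz":0,"tx":0,"ty":0,"tz":0,"jaw":0},{"wx":0,"wy":0,"wz":0,"tx":0,"ty":0,"tz":0,"jaw":-0.5},{"wx":0,"wy":0,"wz":0,"tx":0,"ty":0,"tz":0,"jaw":-0.5},{"wx":0,"wy":0,"wz":0,"tx":0,"ty":0,"tz":0,"jaw":-0.5},{"wx":0,"wy":0,"wz":0,"tx":0,"ty":0,"tz":0,"jaw":-0.5}]' 30
python3 -c "
from h import *
st()"
```

```text
time: 13.9
tcp_pos: [497.5, 177.0, 82.7]
eef_rot: [[-0.99, 0.141, 0.003], [0.141, 0.99, 0.0], [-0.003, 0.001, -1.0]]
wrist_force: [-0.1, -1.6, 6.0]
finger_gap: 43.8
finger_force: 30.2
t 13.9 local [-57.  222.7  82.7] toolz [ 0.003  0.001 -1.   ] tooly [0.001 1.    0.001] J [ 13.  13. -24.  52.  -0.  21.] gap 43.8 ff 30.2 F [-0.1 -1.6  6. ]
```

```bash

python3 -m inch '[{"wx":0,"wy":0,"wz":0,"tx":0,"ty":0,"tz":-0.04,"jaw":-0.5},{"wx":0,"wy":0,"wz":0,"tx":0,"ty":0,"tz":-0.08,"jaw":-0.5},{"wx":0,"wy":0,"wz":0,"tx":0,"ty":0,"tz":-0.09,"jaw":-0.5},{"wx":0,"wy":0,"wz":0,"tx":0,"ty":0,"tz":-0.09,"jaw":-0.5},{"wx":0,"wy":0,"wz":0,"tx":0,"ty":0,"tz":-0.09,"jaw":-0.5},{"wx":0,"wy":0,"wz":0,"tx":0,"ty":0,"tz":-0.09,"jaw":-0.5},{"wx":0,"wy":0,"wz":0,"tx":-0.033,"ty":-0.053,"tz":0,"jaw":-0.5},{"wx":0,"wy":0,"wz":0,"tx":-0.05,"ty":-0.075,"tz":0,"jaw":-0.5},{"wx":0,"wy":0,"wz":0,"tx":-0.05,"ty":-0.075,"tz":0,"jaw":-0.5},{"wx":0,"wy":0,"wz":0,"tx":-0.05,"ty":-0.075,"tz":0,"jaw":-0.5},{"wx":0,"wy":0,"wz":0,"tx":-0.03,"ty":-0.045,"tz":0,"jaw":-0.5},{"wx":0,"wy":0,"wz":0,"tx":0,"ty":0,"tz":0,"jaw":-0.5}]' 30
python3 -m inch '[{"wx":0,"wy":0,"wz":0,"tx":0,"ty":0,"tz":0.04,"jaw":-0.5},{"wx":0,"wy":0,"wz":0,"tx":0,"ty":0,"tz":0.08,"jaw":-0.5},{"wx":0,"wy":0,"wz":0,"tx":0,"ty":0,"tz":0.08,"jaw":-0.5},{"wx":0,"wy":0,"wz":0,"tx":0,"ty":0,"tz":0.08,"jaw":-0.5},{"wx":0,"wy":0,"wz":0,"tx":0,"ty":0,"tz":0.08,"jaw":-0.5},{"wx":0,"wy":0,"wz":0,"tx":0,"ty":0,"tz":0.04,"jaw":-0.5},{"wx":0,"wy":0,"wz":0,"tx":0,"ty":0,"tz":0,"jaw":-0.5},{"wx":0,"wy":0,"wz":0,"tx":0,"ty":0,"tz":0,"jaw":-0.5}]' 30
python3 -c "
from h import *
st()"
```

```text
time: 15.1
tcp_pos: [579.7, -1.2, 320.2]
eef_rot: [[-0.989, 0.145, -0.0], [0.145, 0.989, -0.001], [-0.0, -0.001, -1.0]]
wrist_force: [-0.7, 0.8, -0.9]
finger_gap: 43.6
finger_force: 31.2
time: 15.9
tcp_pos: [578.4, 2.6, 121.2]
eef_rot: [[-0.99, 0.14, -0.0], [0.14, 0.99, 0.0], [0.0, 0.0, -1.0]]
wrist_force: [0.5, 0.2, 0.1]
finger_gap: 43.7
finger_force: 31.2
t 15.9 local [ 47.5  61.4 121.2] toolz [-0.  0. -1.] tooly [-0.  1.  0.] J [ -6.  16. -16.  59.   0.   2.] gap 43.7 ff 31.2 F [0.5 0.2 0.1]
```

```bash

python3 -m inch '[{"wx":0,"wy":0,"wz":0,"tx":0,"ty":0,"tz":0.02,"jaw":-0.5},{"wx":0,"wy":0,"wz":0,"tx":0,"ty":0,"tz":0.016,"jaw":-0.5},{"wx":0,"wy":0,"wz":0,"tx":0,"ty":0,"tz":0.008,"jaw":-0.5},{"wx":0,"wy":0,"wz":0,"tx":0,"ty":0,"tz":0,"jaw":-0.5}]' 30
python3 -m inch '[{"wx":0,"wy":0,"wz":0,"tx":0,"ty":0,"tz":0.004,"jaw":-0.5},{"wx":0,"wy":0,"wz":0,"tx":0,"ty":0,"tz":0.004,"jaw":-0.5},{"wx":0,"wy":0,"wz":0,"tx":0,"ty":0,"tz":0,"jaw":-0.5}]' 30

```

```text
time: 16.3
tcp_pos: [578.1, 2.0, 98.3]
eef_rot: [[-0.99, 0.141, -0.001], [0.141, 0.99, 0.0], [0.001, -0.0, -1.0]]
wrist_force: [-0.7, 0.6, -1.0]
finger_gap: 44.0
finger_force: 31.2
time: 16.6
tcp_pos: [578.8, 1.9, 95.0]
eef_rot: [[-0.99, 0.141, 0.0], [0.141, 0.99, -0.0], [-0.0, 0.0, -1.0]]
wrist_force: [0.3, 0.5, -1.0]
finger_gap: 43.9
finger_force: 31.3
```

```bash

for i in 1 2; do python3 -m inch '[{"wx":0,"wy":0,"wz":0,"tx":0,"ty":0,"tz":0.004,"jaw":-0.5},{"wx":0,"wy":0,"wz":0,"tx":0,"ty":0,"tz":0,"jaw":-0.5}]' 30 | egrep "tcp|wrist"; done

```

```text
tcp_pos: [579.8, 1.7, 94.8]
wrist_force: [-1.1, -0.7, 6.8]
tcp_pos: [580.7, 1.3, 94.7]
wrist_force: [-4.0, -1.1, 15.1]
```

```bash

python3 -m inch '[{"wx":0,"wy":0,"wz":0,"tx":0,"ty":0,"tz":-0.006,"jaw":0},{"wx":0,"wy":0,"wz":0,"tx":0,"ty":0,"tz":0,"jaw":1},{"wx":0,"wy":0,"wz":0,"tx":0,"ty":0,"tz":0,"jaw":1},{"wx":0,"wy":0,"wz":0,"tx":0,"ty":0,"tz":0,"jaw":1},{"wx":0,"wy":0,"wz":0,"tx":0,"ty":0,"tz":-0.03,"jaw":1},{"wx":0,"wy":0,"wz":0,"tx":0,"ty":0,"tz":-0.06,"jaw":1},{"wx":0,"wy":0,"wz":0,"tx":0,"ty":0,"tz":-0.08,"jaw":1},{"wx":0,"wy":0,"wz":0,"tx":0,"ty":0,"tz":-0.09,"jaw":1},{"wx":0,"wy":0,"wz":0,"tx":0,"ty":0,"tz":-0.09,"jaw":1},{"wx":0,"wy":0,"wz":0,"tx":0,"ty":0,"tz":-0.08,"jaw":1},{"wx":0,"wy":0,"wz":0,"tx":0,"ty":0,"tz":-0.06,"jaw":1},{"wx":0,"wy":0,"wz":0,"tx":0,"ty":0,"tz":0,"jaw":1}]' 40
python3 - <<'E'
from h import *
st(); print(np.array(camera_model("wrist")["mount"]).round(2).tolist())
c=cam("side"); print("pole base",L(atz(c,(257/1.42,362/1.42),10)))
print("pole px scene",L(atz(cam("scene"),(478/1.42,180/1.42),300)))
W=lambda q:RZ@np.array(q,float)+[S[0],S[1],0]
cv2.imwrite("pics/j.png",cv2.resize(np.vstack([snapshot("scene")[120:330,220:420],snapshot("side")[130:280,200:400]])[:,:,::-1],None,fx=1.66,fy=1.66,interpolation=cv2.INTER_CUBIC))
E
```

```text
time: 18.2
tcp_pos: [581.2, 1.7, 344.3]
eef_rot: [[-0.99, 0.141, 0.01], [0.141, 0.99, -0.001], [-0.01, 0.0, -1.0]]
wrist_force: [0.6, -0.1, 0.5]
finger_gap: 85.1
finger_force: 0.0
t 18.2 local [ 50.5  60.9 344.3] toolz [ 0.01  0.   -1.  ] tooly [0.001 1.    0.   ] J [-6.  9.  3. 84.  0.  2.] gap 85.1 ff 0.0 F [ 0.6 -0.1  0.5]
[[0.0, 0.96, 0.29, 74.34], [1.0, -0.0, 0.0, -0.12], [0.0, 0.29, -0.96, -142.76], [0.0, 0.0, 0.0, 1.0]]
pole base [259.87685833 249.46400578  10.        ]
pole px scene [255.94266717 119.43493968 300.        ]
```

```bash

python3 -m inch '[{"wx":0,"wy":0,"wz":-0.07,"tx":0,"ty":0,"tz":0,"jaw":1},{"wx":0,"wy":0,"wz":-0.07,"tx":0,"ty":0,"tz":0,"jaw":1},{"wx":0,"wy":0,"wz":-0.07,"tx":0,"ty":0,"tz":0,"jaw":1},{"wx":0,"wy":0,"wz":-0.07,"tx":0,"ty":0,"tz":0,"jaw":1},{"wx":0,"wy":0,"wz":-0.07,"tx":0,"ty":0,"tz":0,"jaw":1},{"wx":0,"wy":0,"wz":-0.07,"tx":0,"ty":0,"tz":0,"jaw":1},{"wx":0,"wy":0,"wz":-0.07,"tx":0,"ty":0,"tz":0,"jaw":1},{"wx":0,"wy":0,"wz":-0.07,"tx":0,"ty":0,"tz":0,"jaw":1},{"wx":0,"wy":0,"wz":-0.07,"tx":0,"ty":0,"tz":0,"jaw":1},{"wx":0,"wy":0,"wz":-0.07,"tx":0,"ty":0,"tz":0,"jaw":1},{"wx":0,"wy":0,"wz":-0.05,"tx":0,"ty":0,"tz":0,"jaw":1},{"wx":0,"wy":0,"wz":0,"tx":0,"ty":0,"tz":0,"jaw":1}]' 40
python3 -c "
from h import *
st()"
```

```text
time: 19.5
tcp_pos: [577.4, 2.1, 336.1]
eef_rot: [[-0.141, -0.99, -0.005], [-0.99, 0.141, 0.0], [0.0, 0.005, -1.0]]
wrist_force: [0.1, -0.0, -0.5]
finger_gap: 85.4
finger_force: 0.0
t 19.5 local [ 46.7  60.7 336.1] toolz [-0.005 -0.    -1.   ] tooly [-1.     0.001  0.005] J [ -6.   9.   3.  84.  -0. -88.] gap 85.4 ff 0.0 F [ 0.1 -0.  -0.5]
```

View pics/j.png

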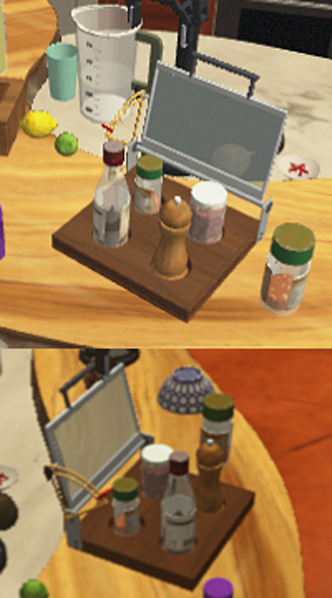

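All four condiments stand upright in the right wells (mill front right, green jar back left). On to the bar.

```bash

python3 -m inch '[{"wx":0,"wy":0,"wz":0,"tx":0.03,"ty":-0.057,"tz":0,"jaw":1},{"wx":0,"wy":0,"wz":0,"tx":0.03,"ty":-0.057,"tz":0,"jaw":1},{"wx":0,"wy":0,"wz":0,"tx":0.03,"ty":-0.057,"tz":0,"jaw":1},{"wx":0,"wy":0,"wz":0,"tx":0.03,"ty":-0.056,"tz":0,"jaw":1},{"wx":0,"wy":0,"wz":0,"tx":0,"ty":0,"tz":0,"jaw":1},{"wx":0,"wy":0,"wz":0,"tx":0,"ty":0,"tz":0,"jaw":1}]' 40
python3 - <<'E'
from h import *
st(); c=cam("wrist")
im=snapshot("wrist"); cv2.imwrite("pics/k.png",cv2.resize(im[:,:,::-1],None,fx=1.42,fy=1.42))
W=lambda q:RZ@np.array(q,float)+[S[0],S[1],0]
for a in (0,.9,.95,1.0):
    t=np.radians(13)-a
    for r,y in ((206,0),(206,62),(206,-62),(172,125),(100,143),(100,146)):
        if a==0 or y==143: print(a,r,y,(proj(c,W([115+r*np.sin(t),y,75+r*np.cos(t)]))[0]*1.42).round(0))
E
```

```text
time: 20.1
tcp_pos: [682.0, -73.7, 336.5]
eef_rot: [[-0.143, -0.99, -0.004], [-0.99, 0.143, 0.001], [-0.0, 0.004, -1.0]]
wrist_force: [-0.4, -0.1, 0.2]
finger_gap: 85.6
finger_force: 0.0
t 20.1 local [160.9   0.4 336.5] toolz [-0.004  0.    -1.   ] tooly [-1.     0.003  0.004] J [-12.  21.  18.  87.   0. -93.] gap 85.6 ff 0.0 F [-0.4 -0.1  0.2]
0 206 0 [390. 322.]
0 206 62 [390. 442.]
0 206 -62 [389. 179.]
0 172 125 [403. 501.]
0 100 143 [422. 456.]
0 100 146 [422. 459.]
0.9 100 143 [529. 440.]
0.95 100 143 [533. 437.]
1.0 100 143 [536. 435.]
```

View pics/k.png

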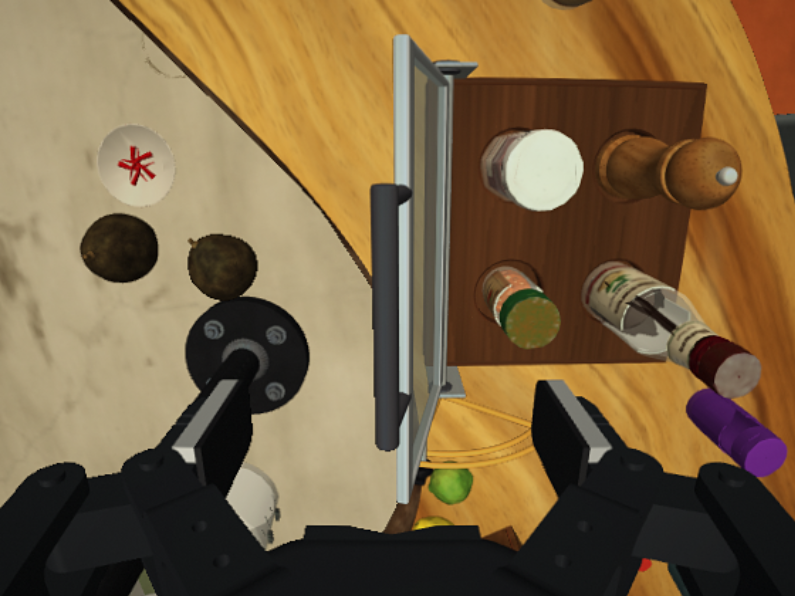

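Bar runs from (385,186) to (387,447), about 2-3 mm from prediction (toward +x and +y). The pole's base is at (247,355); check its clearance.

```bash
python3 - <<'E'
from h import *
c=cam("wrist"); print(L(atz(c,(247/1.42,352/1.42),15)),L(atz(c,(386/1.42,317/1.42),276)),L(atz(cam("side"),(257/1.42,360/1.42),15)))
E
```

```text
[310.25010687 128.47656626  15.        ] [162.55204147  -1.78535894 276.        ] [259.58919441 248.61082001  15.        ]
```

```bash

python3 -m inch '[{"wx":0,"wy":0,"wz":0,"tx":0,"ty":-0.002,"tz":0.04,"jaw":1},{"wx":0,"wy":0,"wz":0,"tx":0,"ty":0,"tz":0.05,"jaw":1},{"wx":0,"wy":0,"wz":0,"tx":0,"ty":0,"tz":0.045,"jaw":1},{"wx":0,"wy":0,"wz":0,"tx":0,"ty":0,"tz":0.024,"jaw":1},{"wx":0,"wy":0,"wz":0,"tx":0,"ty":0,"tz":0,"jaw":0.5},{"wx":0,"wy":0,"wz":0,"tx":0,"ty":0,"tz":0,"jaw":0},{"wx":0,"wy":0,"wz":0,"tx":0,"ty":0,"tz":0,"jaw":-0.5},{"wx":0,"wy":0,"wz":0,"tx":0,"ty":0,"tz":0,"jaw":-1},{"wx":0,"wy":0,"wz":0,"tx":0,"ty":0,"tz":0,"jaw":-1},{"wx":0,"wy":0,"wz":0,"tx":0,"ty":0,"tz":0,"jaw":-1},{"wx":0,"wy":0,"wz":0,"tx":0,"ty":0,"tz":0,"jaw":-1},{"wx":0,"wy":0,"wz":0,"tx":0,"ty":0,"tz":0,"jaw":-1}]' 40
python3 -c "
from h import *
st()"
```

```text
time: 21.35
tcp_pos: [684.4, -73.7, 260.5]
eef_rot: [[-0.141, -0.99, 0.003], [-0.99, 0.141, -0.0], [0.0, -0.003, -1.0]]
wrist_force: [1.3, 0.2, 4.6]
finger_gap: 9.8
finger_force: 39.2
t 21.35 local [163.2   0.7 260.5] toolz [ 0.003 -0.    -1.   ] tooly [-1.     0.001 -0.003] J [-12.  22.  10.  78.   0. -93.] gap 9.8 ff 39.2 F [1.3 0.2 4.6]
```

```bash
cat > swing.py <<'E'
from h import *
H=np.array([116.5,75.]); d=15.2; k=.6; N=6
def tcp(th):
    t=np.radians(13)-th; a=k*th
    return H+206*np.array([np.sin(t),np.cos(t)])+d*np.array([np.sin(a),-np.cos(a)]),a
if __name__=="__main__":
    ths=np.linspace(0,.985,7)
    for i in range(6):
        v=np.zeros(2); M=60
        for j in range(M): # integrate tool-frame displacement
            p0,a0=tcp(ths[i]+(ths[i+1]-ths[i])*j/M); p1,a1=tcp(ths[i]+(ths[i+1]-ths[i])*(j+1)/M); a=(a0+a1)/2; D=p1-p0
            v+=[D@[-np.cos(a),-np.sin(a)],D@[np.sin(a),-np.cos(a)]]  # tool y, tool z
        print(i,"ty,tz,wx",(v/500/N).round(4),round(np.degrees(k*(ths[i+1]-ths[i]))/120/N,5),"end tcp",tcp(ths[i+1])[0].round(1))
E
python3 swing.py
```

```text
0 ty,tz,wx [ 0.0106 -0.0022] 0.00784 end tcp [130.9 265.5]
1 ty,tz,wx [ 0.0107 -0.0014] 0.00784 end tcp [ 98.6 265. ]
2 ty,tz,wx [ 0.0107 -0.0007] 0.00784 end tcp [ 66.9 259.2]
3 ty,tz,wx [0.0108 0.    ] 0.00784 end tcp [ 36.5 248.2]
4 ty,tz,wx [0.0107 0.0008] 0.00784 end tcp [  8.4 232.3]
5 ty,tz,wx [0.0107 0.0015] 0.00784 end tcp [-16.7 212. ]
```

```bash

python3 -m inch '[{"wx":0.00784,"wy":0,"wz":0,"tx":0,"ty":0.0106,"tz":-0.0022,"jaw":-1},{"wx":0.00784,"wy":0,"wz":0,"tx":0,"ty":0.0106,"tz":-0.0022,"jaw":-1},{"wx":0.00784,"wy":0,"wz":0,"tx":0,"ty":0.0106,"tz":-0.0022,"jaw":-1},{"wx":0.00784,"wy":0,"wz":0,"tx":0,"ty":0.0106,"tz":-0.0022,"jaw":-1},{"wx":0.00784,"wy":0,"wz":0,"tx":0,"ty":0.0106,"tz":-0.0022,"jaw":-1},{"wx":0.00784,"wy":0,"wz":0,"tx":0,"ty":0.0106,"tz":-0.0022,"jaw":-1}]' 40
python3 -c "
from h import *
st()"
```

```text
time: 21.95
tcp_pos: [652.2, -69.4, 265.6]
eef_rot: [[-0.141, -0.985, 0.101], [-0.99, 0.14, -0.015], [0.001, -0.102, -0.995]]
wrist_force: [2.4, -2.6, 4.3]
finger_gap: 10.5
finger_force: 39.4
t 21.95 local [130.7   0.5 265.6] toolz [ 0.102 -0.001 -0.995] tooly [-0.995  0.001 -0.102] J [-12.  14.   0.  70.   0. -94.] gap 10.5 ff 39.4 F [ 2.4 -2.6  4.3]
```

Right on the predicted path, forces small. Continue.

```bash

python3 -m inch '[{"wx":0.00784,"wy":0,"wz":0,"tx":0,"ty":0.0107,"tz":-0.0014,"jaw":-1},{"wx":0.00784,"wy":0,"wz":0,"tx":0,"ty":0.0107,"tz":-0.0014,"jaw":-1},{"wx":0.00784,"wy":0,"wz":0,"tx":0,"ty":0.0107,"tz":-0.0014,"jaw":-1},{"wx":0.00784,"wy":0,"wz":0,"tx":0,"ty":0.0107,"tz":-0.0014,"jaw":-1},{"wx":0.00784,"wy":0,"wz":0,"tx":0,"ty":0.0107,"tz":-0.0014,"jaw":-1},{"wx":0.00784,"wy":0,"wz":0,"tx":0,"ty":0.0107,"tz":-0.0014,"jaw":-1},{"wx":0.00784,"wy":0,"wz":0,"tx":0,"ty":0.0107,"tz":-0.0007,"jaw":-1},{"wx":0.00784,"wy":0,"wz":0,"tx":0,"ty":0.0107,"tz":-0.0007,"jaw":-1},{"wx":0.00784,"wy":0,"wz":0,"tx":0,"ty":0.0107,"tz":-0.0007,"jaw":-1},{"wx":0.00784,"wy":0,"wz":0,"tx":0,"ty":0.0107,"tz":-0.0007,"jaw":-1},{"wx":0.00784,"wy":0,"wz":0,"tx":0,"ty":0.0107,"tz":-0.0007,"jaw":-1},{"wx":0.00784,"wy":0,"wz":0,"tx":0,"ty":0.0107,"tz":-0.0007,"jaw":-1}]' 40
python3 -c "
from h import *
st()"
```

```text
time: 23.15
tcp_pos: [587.5, -60.5, 258.0]
eef_rot: [[-0.142, -0.947, 0.288], [-0.99, 0.135, -0.042], [0.001, -0.292, -0.957]]
wrist_force: [0.0, -4.4, 1.3]
finger_gap: 10.1
finger_force: 41.3
t 23.15 local [6.54e+01 2.00e-01 2.58e+02] toolz [ 0.292 -0.002 -0.957] tooly [-0.957  0.001 -0.292] J [-13.   0. -18.  54.   1. -94.] gap 10.1 ff 41.3 F [ 0.  -4.4  1.3]
```

```bash

python3 -m inch '[{"wx":0.00784,"wy":0,"wz":0,"tx":0,"ty":0.0107,"tz":0,"jaw":-1},{"wx":0.00784,"wy":0,"wz":0,"tx":0,"ty":0.0107,"tz":0,"jaw":-1},{"wx":0.00784,"wy":0,"wz":0,"tx":0,"ty":0.0107,"tz":0,"jaw":-1},{"wx":0.00784,"wy":0,"wz":0,"tx":0,"ty":0.0107,"tz":0,"jaw":-1},{"wx":0.00784,"wy":0,"wz":0,"tx":0,"ty":0.0107,"tz":0,"jaw":-1},{"wx":0.00784,"wy":0,"wz":0,"tx":0,"ty":0.0107,"tz":0,"jaw":-1},{"wx":0.00784,"wy":0,"wz":0,"tx":0,"ty":0.0107,"tz":0.0008,"jaw":-1},{"wx":0.00784,"wy":0,"wz":0,"tx":0,"ty":0.0107,"tz":0.0008,"jaw":-1},{"wx":0.00784,"wy":0,"wz":0,"tx":0,"ty":0.0107,"tz":0.0008,"jaw":-1},{"wx":0.00784,"wy":0,"wz":0,"tx":0,"ty":0.0107,"tz":0.0008,"jaw":-1},{"wx":0.00784,"wy":0,"wz":0,"tx":0,"ty":0.0107,"tz":0.0008,"jaw":-1},{"wx":0.00784,"wy":0,"wz":0,"tx":0,"ty":0.0107,"tz":0.0008,"jaw":-1}]' 40
python3 - <<'E'
from h import *
st()
W=lambda q:RZ@np.array(q,float)+[S[0],S[1],0]
for n in("scene","side"):
    c=cam(n); im=snapshot(n).astype(int)
    u0,v0=proj(c,W([36,143,155]))[0].round().astype(int)
    m=(im[...,0]>130)&(im[...,0]-im[...,1]>90)&(im[...,0]-im[...,2]>90); m[:v0-18]=0;m[v0+18:]=0;m[:,:u0-18]=0;m[:,u0+18:]=0
    v,u=np.nonzero(m); print(n,(u0,v0),len(u),u.mean().round(1),v.mean().round(1),u.min(),u.max(),v.min(),v.max())
    for a in(.9,.95,1.,1.05):
        t=np.radians(13)-a; print(a,[proj(c,W([115.7+r*np.sin(t),y,75+r*np.cos(t)]))[0].round(1).tolist() for r,y in((100,143),(118,143),(100,155))])
E
```

```text
time: 24.35
tcp_pos: [528.6, -52.2, 230.2]
eef_rot: [[-0.142, -0.874, 0.466], [-0.99, 0.125, -0.068], [0.001, -0.47, -0.882]]
wrist_force: [0.8, -6.6, -3.4]
finger_gap: 10.6
finger_force: 40.5
t 24.35 local [5.900e+00 1.000e-01 2.302e+02] toolz [ 0.47  -0.002 -0.882] tooly [-0.882  0.001 -0.47 ] J [-14. -12. -36.  38.   3. -95.] gap 10.6 ff 40.5 F [ 0.8 -6.6 -3.4]
scene (np.int64(284), np.int64(197)) 10 284.5 196.8 281 287 195 199
0.9 [[287.7, 195.2], [285.5, 192.9], [284.3, 193.7]]
0.95 [[286.8, 196.7], [284.5, 194.7], [283.5, 195.2]]
1.0 [[286.0, 198.3], [283.5, 196.5], [282.7, 196.7]]
1.05 [[285.3, 199.8], [282.6, 198.4], [282.0, 198.3]]
side (np.int64(262), np.int64(218)) 8 263.2 215.8 261 265 214 217
0.9 [[256.6, 216.6], [259.8, 213.7], [254.3, 219.0]]
0.95 [[257.9, 218.0], [261.3, 215.3], [255.5, 220.3]]
1.0 [[259.1, 219.3], [262.8, 216.9], [256.8, 221.7]]
1.05 [[260.2, 220.7], [264.1, 218.5], [257.9, 223.1]]
```

```bash

python3 -m inch '[{"wx":0.0072,"wy":0,"wz":0,"tx":0,"ty":0.01,"tz":0.0014,"jaw":-1},{"wx":0.0072,"wy":0,"wz":0,"tx":0,"ty":0.01,"tz":0.0014,"jaw":-1},{"wx":0.0072,"wy":0,"wz":0,"tx":0,"ty":0.01,"tz":0.0014,"jaw":-1},{"wx":0.0072,"wy":0,"wz":0,"tx":0,"ty":0.01,"tz":0.0014,"jaw":-1},{"wx":0.0072,"wy":0,"wz":0,"tx":0,"ty":0.01,"tz":0.0014,"jaw":-1},{"wx":0.0072,"wy":0,"wz":0,"tx":0,"ty":0.01,"tz":0.0014,"jaw":-1},{"wx":0,"wy":0,"wz":0,"tx":0,"ty":0,"tz":0,"jaw":-1},{"wx":0,"wy":0,"wz":0,"tx":0,"ty":0,"tz":0,"jaw":-1},{"wx":0,"wy":0,"wz":0,"tx":0,"ty":0,"tz":0,"jaw":-1},{"wx":0,"wy":0,"wz":0,"tx":0,"ty":0,"tz":0,"jaw":-1}]' 40
python3 - <<'E'
from h import *
from scipy.optimize import least_squares
st(); st()
s=get_state(); p=L(s["tcp_pos"]); z=RZ.T@np.array(s["eef_rot"])[:,2]
for H in((116.5,75),(115.,75),(118,75)):
    b=p-15.2*z; v=[b[0]-H[0],b[2]-H[1]]; print(H,"theta",(np.radians(13)-np.arctan2(v[0],v[1])).round(3),"r",np.hypot(*v).round(1))
W=lambda q:RZ@np.array(q,float)+[S[0],S[1],0]
o={"scene":(284.5,196.8),"side":(263.2,215.8)}
for y in(140,143,146,150):
    f=lambda q:np.concatenate([proj(cam(n),W([115.7+q[1]*np.sin(np.radians(13)-q[0]),y,75+q[1]*np.cos(np.radians(13)-q[0])]))[0]-o[n] for n in o])
    q=least_squares(f,[.95,110]); print(y,"marker",q.x.round(3),q.fun.round(1))
# screw: dark pixels near predicted
for n in o:
    c=cam(n); im=snapshot(n); t=np.radians(13)-.99; u,v=proj(c,W([115.7+100*np.sin(t),146,75+100*np.cos(t)]))[0].round().astype(int)
    g=im[v-10:v+11,u-10:u+11].max(2); yy,xx=np.nonzero(g<60); print(n,(u,v),len(xx),(xx.mean()+u-10 if len(xx) else 0),(yy.mean()+v-10 if len(yy) else 0))
    m=im[v-14:v+15,u-14:u+15].astype(int); r=(m[...,0]>130)&(m[...,0]-m[...,1]>90)&(m[...,0]-m[...,2]>90); yy,xx=np.nonzero(r); print(" red",len(xx),xx.mean()+u-14 if len(xx) else 0,yy.mean()+v-14 if len(xx) else 0)
E
```

```text
time: 25.45
tcp_pos: [504.3, -48.9, 210.3]
eef_rot: [[-0.143, -0.829, 0.54], [-0.99, 0.119, -0.079], [0.002, -0.546, -0.838]]
wrist_force: [0.6, -6.7, -3.7]
finger_gap: 10.6
finger_force: 40.3
t 25.45 local [-18.6  -0.  210.3] toolz [ 0.546 -0.003 -0.838] tooly [-0.838  0.001 -0.546] J [-15. -16. -44.  29.   4. -96.] gap 10.6 ff 40.3 F [ 0.6 -6.7 -3.7]
t 25.45 local [-18.6  -0.  210.3] toolz [ 0.546 -0.003 -0.838] tooly [-0.838  0.001 -0.546] J [-15. -16. -44.  29.   4. -96.] gap 10.6 ff 40.3 F [ 0.6 -6.7 -3.7]
(116.5, 75) theta 0.996 r 206.1
(115.0, 75) theta 0.991 r 205.1
(118, 75) theta 1.001 r 207.2
140 marker [  0.992 118.384] [-0.1 -0.2 -0.   0.2]
143 marker [  0.991 118.854] [-0.9 -0.7 -0.5  0.7]
146 marker [  0.99  119.324] [-1.8 -1.2 -1.   1.2]
150 marker [  0.988 119.95 ] [-3.  -1.8 -1.7  1.8]
scene (np.int64(285), np.int64(198)) 77 291.2207792207792 194.4935064935065
 red 0 0 0
side (np.int64(258), np.int64(220)) 26 258.84615384615387 220.42307692307693
 red 6 263.1666666666667 216.0
```

```bash

python3 -m inch '[{"wx":0,"wy":0,"wz":0,"tx":0,"ty":0,"tz":0,"jaw":-1},{"wx":0,"wy":0,"wz":0,"tx":0,"ty":0,"tz":0,"jaw":-1},{"wx":0,"wy":0,"wz":0,"tx":0,"ty":0,"tz":0,"jaw":-1},{"wx":0,"wy":0,"wz":0,"tx":0,"ty":0,"tz":0,"jaw":-1},{"wx":0,"wy":0,"wz":0,"tx":0,"ty":0,"tz":0,"jaw":-1}]' 40
python3 -c "
from h import *
st(); print(hand_in())"
```

```text
time: 26.05
tcp_pos: [504.3, -48.9, 210.3]
eef_rot: [[-0.143, -0.83, 0.54], [-0.99, 0.119, -0.079], [0.002, -0.546, -0.838]]
wrist_force: [-0.2, -6.9, -3.0]
finger_gap: 10.5
finger_force: 40.3
t 26.05 local [-18.6  -0.  210.3] toolz [ 0.546 -0.003 -0.838] tooly [-0.838  0.001 -0.546] J [-15. -16. -44.  29.   4. -96.] gap 10.5 ff 40.3 F [-0.2 -6.9 -3. ]
the job is handed in; nothing more can be done
None
```

The job is handed in at 26 s, with no verdict returned: the mill and the green-capped jar have traded wells, and the gripper is holding the cover at about 0.995 rad, against a mark I measured at about 0.99 rad.

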